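# Load the fat cell into the parcel scale's console

### The job

Take the fat cell out of the lidded organiser, opening only the lid over it, and load it in the battery bay of the scale's console: hold it slanting with its flat end down against the coil spring, press the spring back, then roll the nub end down past the retaining lip. It must end lying flat and fully home on the deck, nub against the end wall under the lip, and let go; its lid may stay open, but leave everything else on the bench as it is.

Things in the scene. Friction and masses are not known exactly. Their poses are not given: they have to be found in the camera images.
- cell_center (a point): The fat rechargeable cell: grey cylinder, 26 mm diameter, 65 mm long overall, 90 g, lying on its side in one of the three compartments, nub roughly towards the organiser's +x. This point is its centre. x axis = along the cell to its nub (steel stud 10 mm across, the last 2 mm of the length); the other end is flat. It may roll, so its y and z axes mean nothing.
- cell_nub (a point): Tip of the fat cell's nub, 32.5 mm from its centre.
- organiser: White plastic organiser fixed to the bench: a row of three compartments along its y, one thing in each, each under its own clear lid. Origin under its centre; x points away from the robot at yaw 0. Outside 100 (x) x 268 (y) x 38 mm high; walls and floor 4 mm; compartments 92 x 84 mm inside, centred at y = +88, 0, -88 mm. Shut lids lie 38 to 42 mm high.
- lid0 (a joint): Hinge of the lid of compartment 0 (organiser y = +88 mm), rad: 0 shut, opens upward to 1.9. It stays where it is left (light friction, under 1 N at the tab).
- lid0_tab (a point): Middle of the finger tab of lid 0: an upright white tab 10 mm thick (organiser y), 12 mm tall, reaching 32 mm beyond the lid's near edge. The hinge line runs along the organiser's y at its x = +48 mm, 40 mm high; the shut tab's middle is 116 mm from it towards -x and 4 mm higher. Axes as the organiser's when shut; they turn with the lid.
- lid1 (a joint): Hinge of the lid of compartment 1 (organiser y = +0 mm), rad: 0 shut, opens upward to 1.9. It stays where it is left (light friction, under 1 N at the tab).
- lid1_tab (a point): Middle of the finger tab of lid 1: an upright white tab 10 mm thick (organiser y), 12 mm tall, reaching 32 mm beyond the lid's near edge. The hinge line runs along the organiser's y at its x = +48 mm, 40 mm high; the shut tab's middle is 116 mm from it towards -x and 4 mm higher. Axes as the organiser's when shut; they turn with the lid.
- lid2 (a joint): Hinge of the lid of compartment 2 (organiser y = -88 mm), rad: 0 shut, opens upward to 1.9. It stays where it is left (light friction, under 1 N at the tab).
- lid2_tab (a point): Middle of the finger tab of lid 2: an upright white tab 10 mm thick (organiser y), 12 mm tall, reaching 32 mm beyond the lid's near edge. The hinge line runs along the organiser's y at its x = +48 mm, 40 mm high; the shut tab's middle is 116 mm from it towards -x and 4 mm higher. Axes as the organiser's when shut; they turn with the lid.
- console: White console of the parcel scale, fixed: a deck 22 mm high with an open battery bay along its x (coil spring at the -x end, end wall and lip at +x; its x points roughly to the robot's left). Origin on the bench, under a seated cell's centre. Screen and keys, 23 mm above the deck, 85 mm and more to the +y side. Spring block at x = -57 to -71 mm, 27 mm above the deck.
- seat (a point): Centre of a properly seated cell: 13 mm above the deck, 35 mm above the bench. Low cheeks, 14 mm above the deck, 5 mm thick, 30 mm apart (y), guide the cell at console x = -57 to -26 and +22.5 to +32.5 mm; between these the sides are open for fingers.
- lip (a point): Middle of the tip edge of the retaining lip, on its underside: console x = +27.5 mm, 27.5 mm above the deck. The lip is 3 mm thick (top 30.5 mm above the deck), 30 mm wide and juts 5 mm from the end wall, whose inner face is at console x = +32.5 mm.
- spring (a joint): How far the coil spring is pressed back, m: 0 at rest, 0.019 at its stop. It pushes with 1.5 N at rest plus 0.3 N per mm. A seated cell presses it back 1.5 mm; the tilted cell has to press it some 10 to 15 mm to swing down clear of the lip.
- spring_face (a point): Centre of the coil spring's steel end disc: 18 mm in diameter, 4 mm thick, faces the console's +x, 13 mm above the deck, at console x = -31 mm at rest.
- thin_cell_center (a point): Centre of a thinner cell in another compartment, 18 mm in diameter, 65 mm long: not for this bay.
- roller_center (a point): Centre of a black rubber roller in the remaining compartment, 22 mm in diameter, 36 mm long, with an 8 mm steel axle 56 mm long.
- bay_cover: White cover plate 85 x 45 x 6 mm lying beside the console, to be left there. Origin under its centre.
- tape_roll: Roll of clear tape standing on its flat side, 90 mm across, 48 mm high; a bystander. Origin under its centre.
- label_roll: Roll of paper labels on its flat side, 80 mm across, 50 mm high; a bystander. Origin under its centre.
- carton: Small cardboard box 100 x 130 x 70 mm; a bystander. Origin under its centre.
- marker: Black marker 135 x 14 x 14 mm, lying beyond the organiser; a bystander. Origin under its centre.
- screwdriver: Red-handled screwdriver lying to the left of the organiser; a bystander.

How it is judged:
On the way, in this order (a step that is already met when the one before it is completed fails the run):
1. the lid over the fat cell is opened, at least 1.2 rad, with the cell still in its compartment (((value of joint lid0 above 1.2 rad and y of cell_center in the frame of organiser between 0.044 and 0.132 m and x of cell_center in the frame of organiser between -0.05 and 0.05 m) or (value of joint lid1 above 1.2 rad and y of cell_center in the frame of organiser between -0.044 and 0.044 m and x of cell_center in the frame of organiser between -0.05 and 0.05 m) or (value of joint lid2 above 1.2 rad and y of cell_center in the frame of organiser between -0.132 and -0.044 m and x of cell_center in the frame of organiser between -0.05 and 0.05 m))), for 0.1 s.
2. the cell, slanting at least 15 degrees, presses the coil spring back by 6 mm or more with its flat end, nub end up (value of joint spring above 0.006 m and horizontal distance between cell_center and spring_face below 0.045 m and angle between cell_center's own x axis and vertical below 1.31 rad and x of cell_nub in the frame of console above 0 m), for 0.05 s.
At the end, for the whole second after the job is handed in: The fat cell lies still in the bay, its centre within 4 mm of the seat sideways and lengthways (5 mm in all), parallel to the bay within 4 degrees, nub towards the end wall and within 4 mm of it, under the lip (nub no higher than 38.5 mm above the bench), and the gripper has let go (distance between cell_center and seat below 0.005 m and horizontal distance between cell_center and seat below 0.004 m and angle between the x axis of cell_center and the x axis of console, either way round below 0.07 rad and x of cell_nub in the frame of console above 0.0285 m and z of cell_nub in the frame of console below 0.0385 m and linear speed of cell below 0.02 m/s); the robot touches nothing.
It fails at once if the lid over the thin cell is opened (more than 0.25 rad) ((value of joint lid0 above 0.25 rad and y of thin_cell_center in the frame of organiser between 0.044 and 0.132 m and x of thin_cell_center in the frame of organiser between -0.05 and 0.05 m) or (value of joint lid1 above 0.25 rad and y of thin_cell_center in the frame of organiser between -0.044 and 0.044 m and x of thin_cell_center in the frame of organiser between -0.05 and 0.05 m) or (value of joint lid2 above 0.25 rad and y of thin_cell_center in the frame of organiser between -0.132 and -0.044 m and x of thin_cell_center in the frame of organiser between -0.05 and 0.05 m)).
It fails at once if the lid over the roller is opened (more than 0.25 rad) ((value of joint lid0 above 0.25 rad and y of roller_center in the frame of organiser between 0.044 and 0.132 m and x of roller_center in the frame of organiser between -0.05 and 0.05 m) or (value of joint lid1 above 0.25 rad and y of roller_center in the frame of organiser between -0.044 and 0.044 m and x of roller_center in the frame of organiser between -0.05 and 0.05 m) or (value of joint lid2 above 0.25 rad and y of roller_center in the frame of organiser between -0.132 and -0.044 m and x of roller_center in the frame of organiser between -0.05 and 0.05 m)).
It fails at once if the thin cell or the roller is disturbed (more than 30 mm) (distance of any of thin_cell_center, roller_center from where it was at the start of the episode above 0.03 m).
It fails at once if a bystander on the bench is moved more than 30 mm (distance of any of bay_cover, tape_roll, label_roll, carton, marker, screwdriver from where it was at the start of the episode above 0.03 m).
It also fails if it takes over 58 s, if anything falls off the work surface, if the arm or the gripper's body presses on something with over 40 N, if the wrist force passes 120 N, or if a joint passes its speed limit or range.

### The arm

A 6-joint arm with a two-finger parallel gripper is mounted at the origin on the work surface. World frame = base frame: x ahead of the robot, y to its left, z up, the work surface at z = 0. Lengths are in m, angles in rad, forces in N, time in s.
With the tool pointing down it reaches from about 0.35 to 0.85 m from the base axis. Payload 8.1 kg.
Tool frame: the origin (TCP) lies at the centre of the arm's flange, where the gripper is bolted on; the fingertips stand 186 mm ahead of it and the grasp point (between the pads) lies 167 mm ahead of it; z points along the fingers, y is the line along which they close (so a half turn about z gives the same grasp; the last joint's range is limited). The gripper opens to 93 mm and grips with 3 to 60 N. Pads are 15 mm wide; open, the fingers measure 128 mm over their backs; the gripper's body (75 mm by 188 mm) begins 65 mm behind the grasp point.
Start: joints at [-1.341, 0.13, 1.488, -0, 1.523, -0.085], TCP at [0.186, -0.571, 0.405] pointing down, gripper open.
Joint ranges: [-2.96, 2.96], [-0.89, 2.26], [0.02, 2.5], [-1.34, 4.48], [0, 2.73], [-2.66, 2.66]. Speed limits (rad/s): [2.39, 2.39, 2.79, 3.14, 3.14, 3.14].

### API

Orientations are given as a rotation vector (axis times angle).
In Python, from plant import robot gives the robot as it stands.
- The arm moves only by the tool apply_moves, never from a script. Its argument "series" is a list of rows, each a list of 2 entries, a list of its own where there are three numbers: the shift along the tool's x, y, z in mm, then the turn, a rotation vector about the tool's x, y, z in rad. A call has 1 to 12 rows; each row shifts and turns the commanded pose from where the row before left it, along the tool's axes as they then stand; what a row does not reach is not made up. A row lasts 1/12 s, in which the tool goes at most 41.7 mm and 7.16 degrees, less where a joint would pass 70% of its speed; a pose out of reach is approached as far as the arm can. A call is refused whole if a number of a shift passes 41.7 or a number of a turn 0.125, either way. A call with a gripper value outside its range is refused whole. "claw" is the opening, from 0 (shut) to 1 (fully open), set as the call begins (left out, the last holds). The fingers move at their own pace and stop on an object; "newtons" is the grip in N (left out, the last holds). Time passes only in rows, so rows that do not move let the fingers close. It gives the time, the measured TCP pose, the force, the opening and the grip force at its end, in the units of the state.
- robot.read_state(): the state, without advancing time (a new reading comes with each control period).
- robot.read_camera(name): name is "side" or "top" or "wrist"; returns (picture, depth): 400x640x3 uint8, blue, green, red; 400x640 float32, m along the optical axis (not along the pixel's ray), 0 where there is no reading.
- robot.calibration(name): a dict with "fx", "fy", "cx", "cy" (pixels), "extrinsics" (4x4, takes a point from world to camera coordinates). Camera axes: x right, y down, z forward; pixel columns grow to the right and rows downward; lengths in m; the calibration is good to about 2 mm. A picture is of the moment at which its call begins: read the wrist's pose just before it. calibration takes no time and is no camera call; for the wrist camera it gives the pose at the moment of the call.
- robot.close_job(): hands the job in; it is judged then, once.
The state is a dict: "t": time; "q": joint angles; "dq": joint speeds; "joint_torque": joint torques, N m; "tool_pos": TCP position; "orientation": TCP orientation; "force": force on the tool from outside, world axes, zero at the start; "wrist_torque": the same for the moment, N m; "opening": finger opening in m; "gripper_force": force on a finger pad.
Only numpy, scipy, OpenCV 4.12 (cv2) and the standard library are available. Lean on these libraries where they do the work, as an engineer would, in place of code of your own. Each camera call takes 0.05 s, during which the arm holds its last target. There are 200 camera calls.

## Working session

There is one attempt and no reset: what is moved stays moved. The work goes in short steps, Python scripts to look and compute and a tool call to move; the robot and the scene stay as the last step left them, time stands still between calls to the robot, and variables do not carry over. Pictures are saved under pics/ and viewed, at most 10 in all, crops included, and the job is handed in when it is done.

Besides the shell and the picture viewer there is one more tool, called after "Call:" as name(argument=value, ...) on one line, values as JSON. apply_moves: Moves the arm, as the interface text tells. Its arguments: {"type":"object","properties":{"series":{"type":"array"},"claw":{"type":"number"},"newtons":{"type":"number"}},"required":["series"]}

```bash
mkdir -p pics; ls; cat > h.py <<'E'
import numpy as np,cv2
from plant import robot
from scipy.spatial.transform import Rotation as R
def snap(n,f):
    p,d=robot.read_camera(n);cv2.imwrite(f'pics/{f}.png',p);np.save(f'pics/{f}.npy',d);c=robot.calibration(n);np.save(f'pics/{f}_c.npy',c,allow_pickle=True);return p,d
def world(f,u,v,z=None,r=2):
    d=np.load(f'pics/{f}.npy');c=np.load(f'pics/{f}_c.npy',allow_pickle=True).item()
    E=np.array(c['extrinsics']);ray=np.array([(u-c['cx'])/c['fx'],(v-c['cy'])/c['fy'],1])
    Ri=E[:3,:3].T;o=-Ri@E[:3,3]
    if z is None:
        w=d[v-r:v+r+1,u-r:u+r+1];s=np.median(w[w>0])
    else: s=(z-o[2])/(Ri@ray)[2]
    return o+Ri@ray*s
E
python3 - <<'E'
from h import *
for n in ('top','side'): snap(n,n+'0')
s=robot.read_state();print(s['t'],s['tool_pos'],s['orientation'],s['opening'])
print(R.from_rotvec(s['orientation']).as_matrix().round(3))
for n in('top','side','wrist'):c=robot.calibration(n);print(n,np.round(np.linalg.inv(c['extrinsics']),3).tolist(),c['fx'])
E
```

```text
pics
0.1 [ 0.18575127 -0.57030015  0.40379435] [-3.10111229e+00 -4.92207258e-01  2.00901894e-04] 0.09294712226846533
[[ 0.951  0.31  -0.   ]
 [ 0.31  -0.951  0.002]
 [ 0.    -0.002 -1.   ]]
top [[0.0, -0.994, 0.11, 0.459], [-1.0, -0.001, -0.007, 0.048], [0.008, -0.11, -0.994, 1.581], [0.0, 0.0, 0.0, 1.0]] 496.9637297241221
side [[-0.87, -0.312, 0.381, 0.061], [-0.492, 0.579, -0.65, 1.0], [-0.018, -0.753, -0.657, 1.036], [0.0, 0.0, 0.0, 1.0]] 514.2290847455306
wrist [[0.308, -0.92, -0.241, 0.253], [-0.951, -0.299, -0.076, -0.549], [-0.002, 0.252, -0.968, 0.384], [0.0, 0.0, 0.0, 1.0]] 331.77174312215226
```

View pics/top0.png

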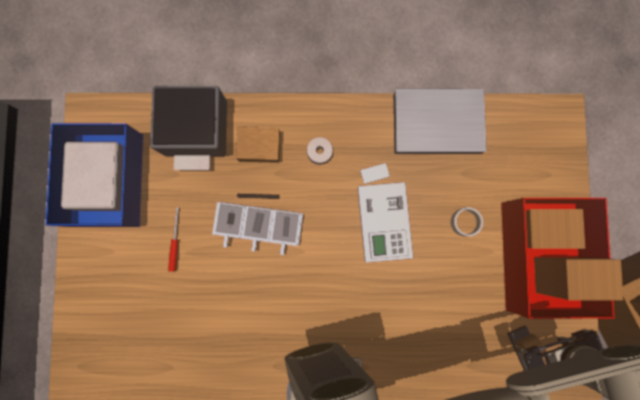

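View pics/side0.png

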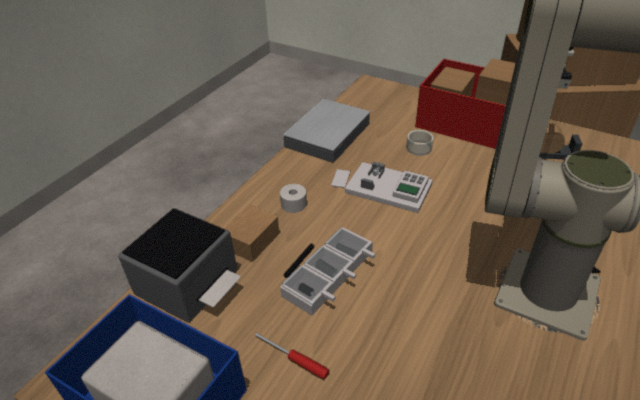

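The top view shows the organiser at about (257,225) with its tabs facing the robot, the console at (386,222) with the bay at (383,204), and the tape roll at (467,222). The roller is in the left compartment. I'll enlarge the other two.

```bash
python3 - <<'E'
import cv2,numpy as np
t=cv2.imread('pics/top0.png');s=cv2.imread('pics/side0.png')
a=cv2.resize(t[190:270,205:310],(787,600),interpolation=cv2.INTER_CUBIC)[:300*2]
cv2.imwrite('pics/c1.png',a)
b=cv2.resize(t[160:270,340:430],(490,600),interpolation=cv2.INTER_CUBIC)
cv2.imwrite('pics/c2.png',b)
E
```

```text
(no output)
```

View pics/c1.png

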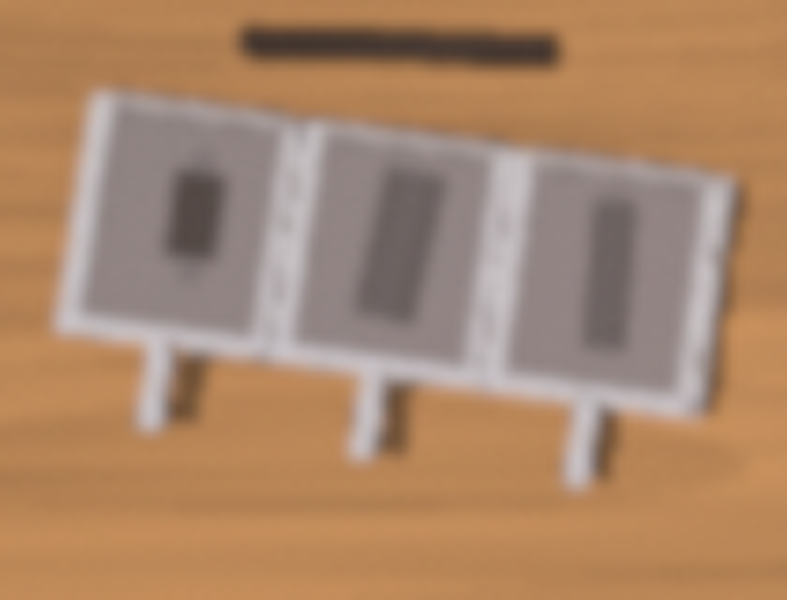

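View pics/c2.png

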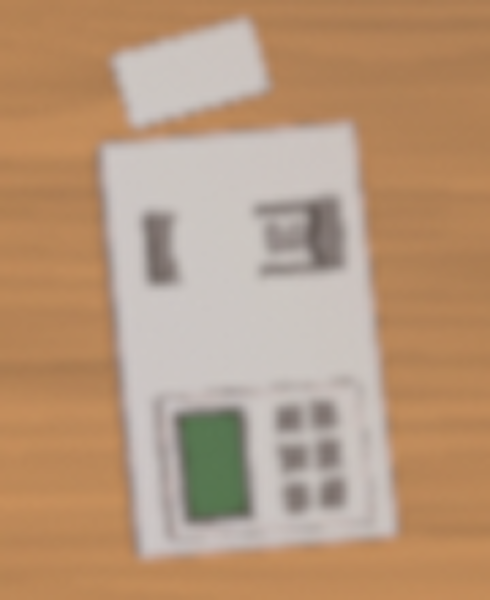

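The fat cell is in the middle compartment under lid1: it is about 55 px wide in the crop against 42 for the right one. In the console crop, the spring block is on the right at (328,235) and the lip wall on the left at (160,247).

```bash
python3 - <<'E'
from h import *
def w1(u,v,z): return world('top0',205-.5+(u+.5)/7.495,190-.5+(v+.5)/7.5,z)
def w2(u,v,z): return world('top0',340-.5+(u+.5)/5.444,160-.5+(v+.5)/5.4545,z)
np.set_printoptions(precision=4,suppress=True)
P=[w1(*p,.038) for p in((95,92),(738,178),(703,412),(60,330))]
print(*P,np.mean(P,0));a,b,c,d=P
for v in(a-b,d-c,a-d,b-c):print(np.linalg.norm(v),np.degrees(np.arctan2(v[1],v[0])))
print('tabs',w1(150,430,.05),w1(362,460,.05),w1(578,488,.05))
print('cell ends',w1(414,170,.024),w1(385,320,.024))
Q=[w2(*p,.022) for p in((103,145),(352,123),(397,537),(138,557))];a,b,c,d=Q
print(*Q)
for v in(a-b,d-c,a-d,b-c):print(np.linalg.norm(v),np.degrees(np.arctan2(v[1],v[0])))
print('wall',w2(160,247,.0525),'block',w2(328,232,.049), 'cheek',w2(258,208,.036),w2(260,270,.036))
E
```

```text
[0.5888 0.3374 0.038 ] [0.5533 0.0705 0.038 ] [0.457  0.0847 0.038 ] [0.4905 0.3497 0.038 ] [0.5224 0.2106 0.038 ]
0.2692665496131904 82.42413613413954
0.2671522891658642 82.79762734710138
0.09910067572768558 -7.113493063013606
0.09736493964414733 -8.352785911537175
tabs [0.4497 0.3098 0.05  ] [0.4375 0.2232 0.05  ] [0.4262 0.1352 0.05  ]
cell ends [0.5574 0.2062 0.024 ] [0.495  0.2175 0.024 ]
[ 0.6402 -0.1043  0.022 ] [ 0.6532 -0.2494  0.022 ] [ 0.4152 -0.2704  0.022 ] [ 0.4039 -0.1221  0.022 ]
0.14560002907767186 95.12971163461611
0.14878662589035843 94.35581340662347
0.23702086470439696 4.291580097199641
0.2390052973939639 5.05922507243378
wall [ 0.5786 -0.1332  0.0525] block [ 0.5875 -0.2293  0.049 ] cheek [ 0.6023 -0.1917  0.036 ] [ 0.5668 -0.1923  0.036 ]
```

Call:
apply_moves(series=[[[32,-22,0],[0,0,0]],[[32,-22,0],[0,0,0]],[[32,-22,0],[0,0,0]],[[32,-22,0],[0,0,0]],[[32,-22,0],[0,0,0]],[[32,-22,0],[0,0,0]],[[32,-22,0],[0,0,0]],[[32,-22,0],[0,0,0]],[[32,-22,0],[0,0,0]],[[32,-22,0],[0,0,0]],[[32,-22,0],[0,0,0]],[[32,-22,0],[0,0,0]]])

```text
t: 1.1
tool_pos: [0.4699, -0.1987, 0.4045]
orientation: [-3.103, -0.492, 0.0]
force: [0.4, -1.4, -1.1]
opening: 0.0926
gripper_force: 0.0
```

Call:
apply_moves(series=[[[0,0,0],[0,0,0.111]],[[0,0,0],[0,0,0.111]],[[0,0,0],[0,0,0.111]],[[0,0,0],[0,0,0.111]],[[0,0,0],[0,0,0]]])

```text
t: 1.52
tool_pos: [0.4692, -0.2003, 0.4043]
orientation: [-3.134, 0.21, 0.001]
force: [0.0, 0.1, 0.2]
opening: 0.0933
gripper_force: 0.0
```

```bash
cat >> h.py <<'E'
np.set_printoptions(precision=4,suppress=True)
def gp(s): return np.array(s['tool_pos'])+R.from_rotvec(s['orientation']).apply([0,0,.167])
def yaw(s): return np.degrees(np.arctan2(*R.from_rotvec(s['orientation']).as_matrix()[[1,0],0]))
E
python3 - <<'E'
from h import *
p,_=snap('wrist','w1');s=robot.read_state();print(s['t'],s['tool_pos'],yaw(s))
cv2.imwrite('pics/w1b.png',cv2.resize(p,(800,500),interpolation=cv2.INTER_CUBIC))
E
```

```text
1.5667 [ 0.4691 -0.2004  0.4043] -7.289933502145979
```

View pics/w1b.png

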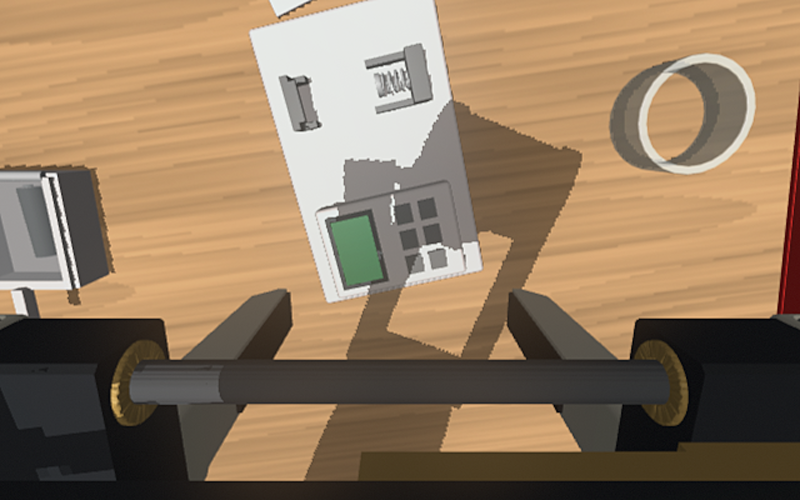

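The console sits at the centre of the wrist view, with the lip wall at about (300,103) and the spring block at about (418,75). I'll enlarge the bay.

```bash
python3 - <<'E'
from h import *
p=cv2.imread('pics/w1.png')
cv2.imwrite('pics/w1c.png',cv2.resize(p[24:119,210:360],(750,475),interpolation=cv2.INTER_CUBIC))
E
```

```text
(no output)
```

View pics/w1c.png

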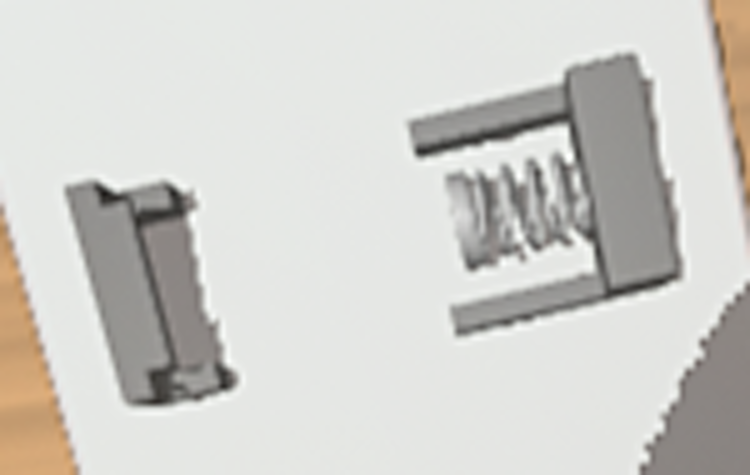

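```bash
python3 - <<'E'
from h import *
def w(x,y,z): return world('w1',210-.5+(x+.5)/5,24-.5+(y+.5)/5,z)
F=w(408,122,.036);N=w(457,335,.036);print('cheek ends',F,N,np.linalg.norm(F-N),(F+N)/2)
B=[w(*p,.049) for p in((568,75),(638,55),(682,272),(608,292))];print('block',*B,np.mean(B,0));
for i in range(4):print(np.linalg.norm(B[i]-B[i-1]))
L=[w(132,203,.0525),w(175,366,.0525)];print('lip',*L,np.linalg.norm(L[0]-L[1]),np.mean(L,0))
for a,b in((F,N),(B[0],B[3]),(B[1],B[2]),(L[0],L[1])): v=b-a;print('yaw x',np.degrees(np.arctan2(v[1],v[0]))-90)
d=(np.mean(L,0)-np.mean(B,0));print(np.degrees(np.arctan2(d[1],d[0])),np.linalg.norm(d[:2]))
# source check of depth heights
for x,y in((620,180),(110,290),(300,150)): print(world('w1',210+x//5,24+y//5,None,1))
E
```

```text
cheek ends [ 0.6023 -0.1902  0.036 ] [ 0.5622 -0.194   0.036 ] 0.04032450418866309 [ 0.5822 -0.1921  0.036 ]
block [ 0.6041 -0.2215  0.049 ] [ 0.6058 -0.2348  0.049 ] [ 0.5671 -0.2388  0.049 ] [ 0.5653 -0.2244  0.049 ] [ 0.5856 -0.2299  0.049 ]
0.0388495724976958
0.013365639376446263
0.03888312474845166
0.014527469491840889
lip [ 0.5921 -0.1379  0.0525] [ 0.5624 -0.1405  0.0525] 0.029818204299325166 [ 0.5773 -0.1392  0.0525]
yaw x -264.5414903126243
yaw x -265.84124857543065
yaw x -264.1253921737102
yaw x -265.02475028070137
95.2502899518299 0.09106720830328482
[ 0.5844 -0.2293  0.0492]
[ 0.577  -0.1313  0.0533]
[ 0.6021 -0.1672  0.0216]
```

Call:
apply_moves(series=[[[-6.3,-34.5,3.7],[0,0,0]],[[-6.3,-34.5,3.7],[0,0,0]],[[-6.3,-34.5,3.7],[0,0,0]],[[-6.3,-34.5,3.7],[0,0,0]],[[-6.3,-34.5,3.7],[0,0,0]],[[-6.3,-34.5,3.7],[0,0,0]],[[-6.3,-34.5,3.7],[0,0,0]],[[-6.3,-34.5,3.7],[0,0,0]],[[-6.3,-34.5,3.7],[0,0,0]],[[-6.3,-34.5,3.7],[0,0,0]],[[-6.3,-34.5,3.7],[0,0,0]],[[-6.3,-34.5,3.7],[0,0,0]]], claw=0.45)

```text
t: 2.57
tool_pos: [0.4471, 0.2213, 0.3601]
orientation: [-3.135, 0.196, -0.0]
force: [1.5, -0.9, 0.8]
opening: 0.0418
gripper_force: 0.0
```

Call:
apply_moves(series=[[[0,0,0],[0,0,0]],[[0,0,0],[0,0,0]]])

```text
t: 2.73
tool_pos: [0.447, 0.2212, 0.3597]
orientation: [3.135, -0.192, -0.002]
force: [-0.1, -0.7, 0.1]
opening: 0.0416
gripper_force: 0.0
```

```bash
python3 - <<'E'
from h import *
p,_=snap('wrist','w2');s=robot.read_state();print(s['t'],s['tool_pos'],yaw(s))
cv2.imwrite('pics/w2b.png',cv2.resize(p,(800,500),interpolation=cv2.INTER_CUBIC))
E
```

```text
2.7833 [0.4473 0.2201 0.36  ] -7.129453911276156
```

View pics/w2b.png

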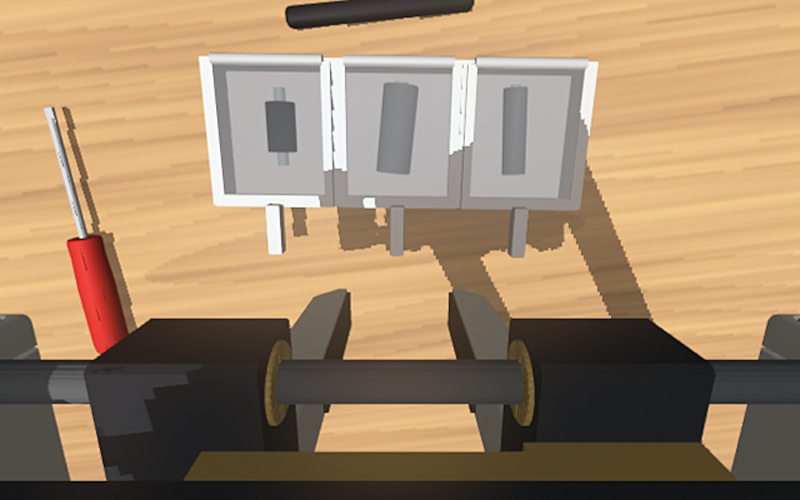

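The fat cell is confirmed in the middle compartment, running from the nub at (401,82) to the flat end at (392,173). Tab 1 runs from (397,207) to (397,254).

```bash
python3 - <<'E'
from h import *
def w(x,y,z): return world('w2',-.5+(x+.5)/1.25,-.5+(y+.5)/1.25,z)
for n,a,z in(('tab1tip',(397,254),.05),('tab1base',(397,208),.05),('tab0tip',(276,253),.05),('tab2tip',(519,257),.05),('far L',(201,56),.038),('farR',(597,62),.038),('nearR',(580,210),.038),('nearL',(216,206),.038),('cell nubend',(401,83),.02),('cell flat',(392,173),.017)):print(n,w(*a,z))
E
```

```text
tab1tip [0.4385 0.2225 0.05  ]
tab1base [0.4718 0.2182 0.05  ]
tab0tip [0.4502 0.3093 0.05  ]
tab2tip [0.4251 0.1349 0.05  ]
far L [0.5883 0.3359 0.038 ]
farR [0.5512 0.0724 0.038 ]
nearR [0.4516 0.0854 0.038 ]
nearL [0.488  0.3498 0.038 ]
cell nubend [0.5569 0.2046 0.02  ]
cell flat [0.4939 0.2194 0.017 ]
```

Call:
apply_moves(series=[[[-1,-1.2,37],[0,0,0.016]],[[0,0,37],[0,0,0]],[[0,0,37],[0,0,0]],[[0,0,36],[0,0,0]],[[0,0,0],[0,0,0]]])

```text
t: 3.2
tool_pos: [0.4434, 0.2182, 0.206]
orientation: [3.128, -0.228, -0.017]
force: [-1.0, -0.9, -1.8]
opening: 0.0417
gripper_force: 0.0
```

Call:
apply_moves(series=[[[0,0,0],[0,0,0]],[[0,0,0],[0,0,0]],[[0,0,0],[0,0,0]],[[0,0,0],[0,0,0]],[[0,0,0],[0,0,0]],[[0,0,0],[0,0,0]]], claw=0, newtons=12)

```text
t: 3.7
tool_pos: [0.4478, 0.2222, 0.2155]
orientation: [-3.129, 0.228, -0.006]
force: [1.1, 4.9, 2.4]
opening: 0.0097
gripper_force: 12.0
```

```bash
python3 - <<'E'
from h import *
f=np.linspace(0,1.75,13);P=np.c_[-124*np.cos(f)+5*np.sin(f),0*f,-(124*np.sin(f)+5*np.cos(f))];print(np.diff(P,axis=0).round(1).tolist())
s=robot.read_state();print(gp(s),yaw(s),s['opening'],s['gripper_force'])
E
```

```text
[[2.0, 0.0, -18.0], [4.6, 0.0, -17.5], [7.1, 0.0, -16.6], [9.5, 0.0, -15.4], [11.6, 0.0, -13.9], [13.5, 0.0, -12.0], [15.1, 0.0, -9.9], [16.4, 0.0, -7.6], [17.3, 0.0, -5.2], [17.9, 0.0, -2.6], [18.1, 0.0, 0.0], [17.9, 0.0, 2.6]]
[0.4486 0.2228 0.0486] -8.317308875995156 0.009660683255523328 11.987814456224442
```

Call:
apply_moves(series=[[[2,0,-18],[0,0,0]],[[4.6,0,-17.5],[0,0,0]],[[7.1,0,-16.6],[0,0,0]],[[9.5,0,-15.4],[0,0,0]],[[11.6,0,-13.9],[0,0,0]],[[13.5,0,-12],[0,0,0]],[[15.1,0,-9.9],[0,0,0]],[[16.4,0,-7.6],[0,0,0]],[[17.3,0,-5.2],[0,0,0]],[[17.9,0,-2.6],[0,0,0]],[[18.1,0,0],[0,0,0]],[[17.9,0,2.6],[0,0,0]]])

```text
t: 4.7
tool_pos: [0.5971, 0.2013, 0.3317]
orientation: [-3.128, 0.225, -0.005]
force: [-0.4, 12.1, -1.0]
opening: 0.0099
gripper_force: 12.0
```

Call:
apply_moves(series=[[[0,0,0],[0,0,0]],[[0,0,0],[0,0,0]],[[0,0,0],[0,0,0]],[[0,0,0],[0,0,0]]], claw=0.45)

```text
t: 5.03
tool_pos: [0.5958, 0.1991, 0.3297]
orientation: [3.133, -0.228, -0.0]
force: [0.3, 0.1, 0.6]
opening: 0.032
gripper_force: 0.0
```

```bash
python3 - <<'E'
from h import *
s=robot.read_state();print(s['t'],gp(s),R.from_rotvec(s['orientation']).as_matrix(),s['opening'],s['force'])
E
```

```text
5.0333 [0.5958 0.1991 0.1627] [[ 0.9895 -0.1445 -0.0002]
 [-0.1445 -0.9895 -0.0004]
 [-0.0001  0.0004 -1.    ]] 0.0320449812845728 [0.2667 0.0679 0.5778]
```

Call:
apply_moves(series=[[[0,0,-38],[0,0,0]],[[0,0,-38],[0,0,0]],[[-24,-0.9,0],[0,0,0]],[[-24,-0.9,0],[0,0,0]],[[-23.5,-0.8,0],[0,0,0]],[[0,0,0],[0,0,0.085]],[[0,0,0],[0,0,0]],[[0,0,0],[0,0,0]]], claw=0.43)

```text
t: 5.7
tool_pos: [0.5255, 0.212, 0.4058]
orientation: [-3.121, 0.357, -0.001]
force: [-0.9, 0.5, -0.4]
opening: 0.0399
gripper_force: 0.0
```

```bash
python3 - <<'E'
from h import *
p,_=snap('wrist','w3');s=robot.read_state();print(s['t'],gp(s),yaw(s),s['opening'])
cv2.imwrite('pics/w3b.png',cv2.resize(p,(800,500),interpolation=cv2.INTER_CUBIC))
E
```

```text
5.75 [0.5259 0.212  0.2388] -13.056415737469223 0.0400268187124678
```

View pics/w3b.png

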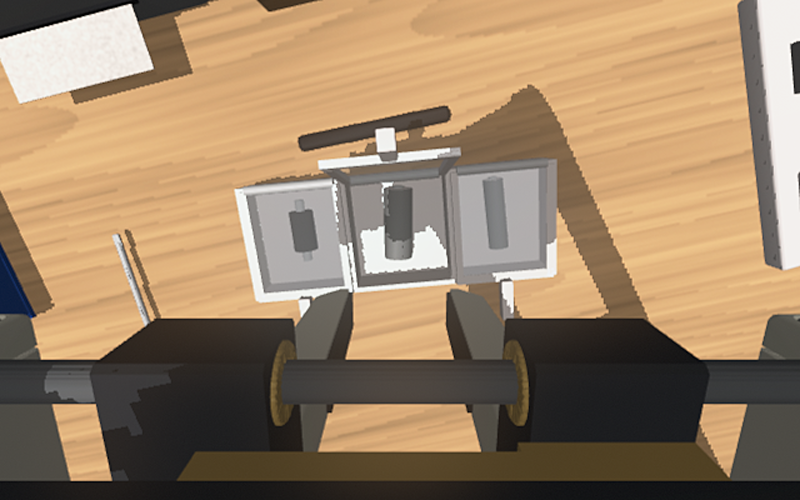

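Lid 1 is open with its tab at (386,140). The cell is upright in the image at column 399, between the fingers and aligned with the tool. I'll descend and grip.

Call:
apply_moves(series=[[[0,0,34],[0,0,0]],[[0,0,34],[0,0,0]],[[0,0,34],[0,0,0]],[[0,0,34],[0,0,0]],[[0,0,30],[0,0,0]],[[0,0,20],[0,0,0]],[[0,0,12],[0,0,0]],[[0,0,8],[0,0,0]],[[0,0,5],[0,0,0]],[[0,0,0],[0,0,0]],[[0,0,0],[0,0,0]]])

```text
t: 6.67
tool_pos: [0.5265, 0.2122, 0.1957]
orientation: [-3.12, 0.36, -0.003]
force: [0.9, 0.3, 1.1]
opening: 0.0397
gripper_force: 0.0
```

Call:
apply_moves(series=[[[0,0,0],[0,0,0]],[[0,0,0],[0,0,0]],[[0,0,0],[0,0,0]],[[0,0,0],[0,0,0]],[[0,0,0],[0,0,0]],[[0,0,0],[0,0,0]]], claw=0, newtons=45)

```text
t: 7.17
tool_pos: [0.5263, 0.2123, 0.1955]
orientation: [-3.12, 0.361, -0.003]
force: [-0.6, 0.3, 5.6]
opening: 0.0248
gripper_force: 45.0
```

```bash
python3 - <<'E'
from h import *
s=robot.read_state();print(s['t'],gp(s),yaw(s),s['opening'],s['gripper_force'])
E
```

```text
7.1667 [0.5266 0.2124 0.0285] -13.184684766686942 0.024777270706729207 44.99928832054138
```

Closing on the cell left an opening of 24.8 mm instead of 26 and an upward push of 5.6 N, so the pads may be gripping above the equator. I'll regrip lower.

Call:
apply_moves(series=[[[0,0,0],[0,0,0]],[[0,0,0],[0,0,0]],[[0,0,0],[0,0,0]],[[0,0,2],[0,0,0]],[[0,0,1.8],[0,0,0]],[[0,0,0],[0,0,0]],[[0,0,0],[0,0,0]]], claw=0.4)

```text
t: 7.75
tool_pos: [0.5257, 0.2121, 0.1904]
orientation: [3.121, -0.361, -0.001]
force: [-0.4, -1.9, 1.0]
opening: 0.0371
gripper_force: 0.7
```

Call:
apply_moves(series=[[[0,0,0],[0,0,0]],[[0,0,0],[0,0,0]],[[0,0,0],[0,0,0]],[[0,0,0],[0,0,0]],[[0,0,0],[0,0,0]],[[0,0,0],[0,0,0]]], claw=0, newtons=45)

```text
t: 8.25
tool_pos: [0.5256, 0.212, 0.1904]
orientation: [3.121, -0.361, -0.001]
force: [-0.4, -1.3, -1.1]
opening: 0.0251
gripper_force: 45.0
```

```bash
python3 - <<'E'
from h import *
s=robot.read_state();print(s['t'],gp(s),yaw(s),s['opening'],s['gripper_force'],s['force'])
E
```

```text
8.25 [0.5256 0.212  0.0234] -13.189359050331815 0.02510040274130021 45.000622990191914 [-0.373  -1.2756 -1.0946]
```

Call:
apply_moves(series=[[[0,0,-10],[0,0,0]],[[0,0,-30],[0,0,0]],[[0,0,-38],[0,0,0]],[[0,0,-38],[0,0,0]],[[0,0,-38],[0,0,0]],[[0,0,-38],[0,0,0]],[[0,0,-34],[0,0,0]]])

```text
t: 8.83
tool_pos: [0.5254, 0.212, 0.4203]
orientation: [-3.12, 0.361, -0.003]
force: [0.3, 0.1, -0.9]
opening: 0.0246
gripper_force: 45.0
```

Call:
apply_moves(series=[[[11.6,29.6,0],[0,0,0]],[[11.6,29.6,0],[0,0,0]],[[11.6,29.6,0],[0,0,0]],[[11.6,29.6,0],[0,0,0]],[[11.6,29.6,0],[0,0,0]],[[11.6,29.6,0],[0,0,0]],[[11.6,29.6,0],[0,0,0]],[[11.6,29.6,0],[0,0,0]],[[11.6,29.6,0],[0,0,0]],[[11.6,29.6,0],[0,0,0]],[[11.6,29.6,0],[0,0,0]],[[11.6,29.6,0],[0,0,0]]])

```text
t: 9.83
tool_pos: [0.58, -0.167, 0.4175]
orientation: [3.121, -0.361, 0.001]
force: [0.8, -0.8, -1.3]
opening: 0.0253
gripper_force: 45.0
```

Call:
apply_moves(series=[[[0,0,0],[0,0,-0.118]],[[0,0,0],[0,0,-0.118]],[[0,0,0],[0,0,-0.118]],[[0,0,0],[0,0,-0.118]],[[0,0,0],[0,0,-0.118]],[[0,0,0],[0,0,-0.118]],[[0,0,0],[0,0,-0.118]],[[0,0,0],[0,0,-0.118]],[[0,0,0],[0,0,-0.118]],[[0,0,0],[0,0,-0.118]],[[0,0,0],[0,0,-0.118]],[[0,0,0],[0,0,-0.118]]])

```text
t: 10.83
tool_pos: [0.58, -0.1654, 0.4174]
orientation: [2.6, 1.763, 0.0]
force: [0.4, 0.9, -0.7]
opening: 0.0248
gripper_force: 45.0
```

Call:
apply_moves(series=[[[0,0,0],[0,0,-0.118]],[[0,0,0],[0,0,-0.118]],[[0,0,0],[0,0,-0.118]],[[0,0,0],[0,0,-0.118]],[[0,0,0],[0,0,0]],[[0,0,0],[0,0,0]]])

```text
t: 11.33
tool_pos: [0.5801, -0.1654, 0.4172]
orientation: [2.127, 2.312, 0.0]
force: [0.2, -0.4, -1.1]
opening: 0.0249
gripper_force: 45.0
```

```bash
cat >> h.py <<'E'
O=np.array([.5798,-.1664,0]);C=R.from_euler('z',95.2,degrees=True)
def con(s):  # gp in console frame, tool axes in console frame
    return C.inv().apply(gp(s)-O)*1e3,(C.inv()*R.from_rotvec(s['orientation'])).as_matrix()
E
python3 - <<'E'
from h import *
s=robot.read_state();print(s['t'],gp(s),yaw(s),s['opening'],s['gripper_force'],s['q']);print(*con(s))
E
```

```text
11.3333 [ 0.5802 -0.1655  0.2502] 94.77286062497949 0.024934025090125576 44.998703598976135 [-0.3628  0.134   1.4617 -0.      1.5456 -0.4461]
[  0.8988  -0.4596 250.1795] [[ 1.     -0.0075 -0.0002]
 [-0.0075 -1.     -0.0003]
 [-0.0002  0.0003 -1.    ]]
```

Call:
apply_moves(series=[[[-21.7,-0.2,34],[0,0,-0.0075]],[[-21.7,-0.2,34],[0,0,0]],[[-21.7,0,34],[0,0,0]],[[0,0,0],[0,0.096,0]],[[0,0,0],[0,0.096,0]],[[0,0,0],[0,0.096,0]],[[0,0,0],[0,0.096,0]],[[0,0,0],[0,0,0]],[[0,0,0],[0,0,0]],[[0,0,0],[0,0,0]]])

```text
t: 12.17
tool_pos: [0.5859, -0.2305, 0.3147]
orientation: [-1.911, -2.097, -0.367]
force: [0.7, 0.4, -0.2]
opening: 0.0249
gripper_force: 45.0
```

```bash
python3 - <<'E'
from h import *
s=robot.read_state();print(s['t'],s['opening'],s['gripper_force'],s['q']);print(*con(s))
p,_=snap('side','s1');q,_=snap('wrist','w4')
a=cv2.resize(p[110:230,310:470],(800,600),interpolation=cv2.INTER_CUBIC)
b=cv2.resize(q,(480,300));c=cv2.resize(p[120:220,320:460],(560,400),interpolation=cv2.INTER_CUBIC)
o=np.zeros((600,800,3),np.uint8);o[:300,:480]=b;o[300:600,:420]=cv2.resize(c,(420,300));cv2.imwrite('pics/m1.png',a)
o2=np.vstack([cv2.resize(q,(480,300)),cv2.resize(c,(480,300))]);cv2.imwrite('pics/m1.png',o2)
E
```

```text
12.1667 0.024933893336180825 44.99938666820526 [-0.5474  0.3675  1.403   0.3023  1.6045 -0.6654]
[ -2.3787  -0.0269 159.6629] [[ 0.9285  0.0019  0.3714]
 [ 0.0015 -1.      0.0013]
 [ 0.3714 -0.0007 -0.9285]]
```

View pics/m1.png

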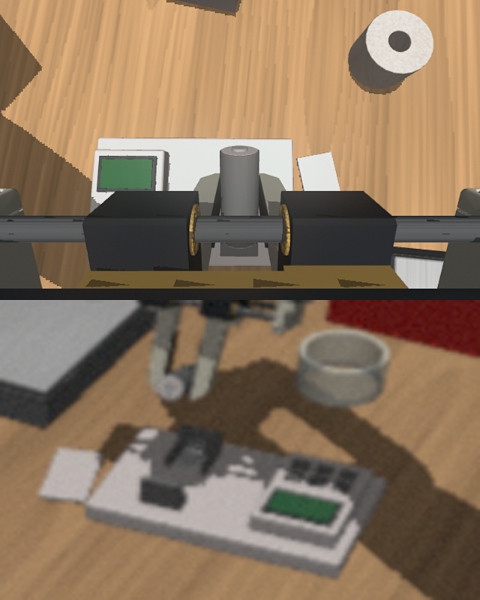

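The cell is held tilted, nub up. Its end shows at about (239,150) in the upper panel, which is (319,199) at full resolution, centred between the fingers. I'll locate the nub by depth.

```bash
python3 - <<'E'
from h import *
s=robot.read_state();g,M=con(s)
for u,v in((319,197),(319,199),(319,201),(319,207),(300,215),(319,215),(319,230),(319,245),(319,260)):
    p=C.inv().apply(world('w4',u,v,None,1)-O)*1e3;print(u,v,p,'tool',M.T@(p-g))
d=np.load('pics/w4.npy');print(d[250,280:360:4])
E
```

```text
319 197 [ 28.8619  -0.6848 166.5226] tool [30.8119  0.6414  5.3527]
319 199 [ 27.4827  -0.6855 169.8915] tool [30.7855  0.6374  1.7125]
319 201 [ 26.5338  -0.6875 170.0192] tool [29.9523  0.6361  1.2408]
319 207 [ 23.1656  -0.6911 175.7273] tool [28.9504  0.628  -5.3108]
300 215 [ 19.8774   7.9352 171.9283] tool [24.5121 -8.0095 -2.9974]
319 215 [ 19.6192  -0.6989 175.5275] tool [25.5844  0.6237 -6.4452]
319 230 [ 13.0826  -0.7152 172.6048] tool [18.4296  0.6174 -6.1652]
319 245 [  6.3664  -0.7314 170.2345] tool [11.3137  0.6106 -6.4647]
319 260 [ -0.5387  -0.7488 166.9136] tool [ 3.6686  0.6041 -5.9522]
[0.1516 0.1516 0.1513 0.156  0.1585 0.1546 0.1521 0.1534 0.1513 0.1511
 0.1518 0.15   0.1513 0.1533 0.1537 0.1563 0.1599 0.1552 0.1519 0.1511]
```

Call:
apply_moves(series=[[[-6.9,0,17.6],[0,0,0]],[[-6.9,0,17.6],[0,0,0]],[[-6.9,0,17.6],[0,0,0]],[[-6.9,0,17.6],[0,0,0]],[[-3.5,0,8.8],[0,0,0]],[[-3.5,0,8.8],[0,0,0]],[[0,0,0],[0,0,0]],[[0,0,0],[0,0,0]]])

```text
t: 12.93
tool_pos: [0.5859, -0.2293, 0.2204]
orientation: [-1.907, -2.097, -0.37]
force: [-0.1, -0.2, -1.3]
opening: 0.0253
gripper_force: 45.0
```

```bash
cat >> h.py <<'E'
def cell(s,o=(-1.3,0,6.7)):
    g,M=con(s);c=g+M@np.array(o);x=M[:,0];b=c-32.5*x+13*M[:,2]
    print('t',s['t'],'centre',c,'tilt',np.degrees(np.arcsin(x[2])),'flat bottom',b-[0,0,22],'F',C.inv().apply(s['force']),'open',s['opening'],x[1])
E
python3 -c "
from h import *
cell(robot.read_state())"
```

```text
t 12.9333 centre [ 0.5893 -0.1033 58.8792] tilt 21.983824045352637 flat bottom [-24.6809  -0.2009  12.6583] F [-0.1655  0.1558 -1.2959] open 0.025315107710315955 0.003597490514399961
```

Call:
apply_moves(series=[[[-2.7,0,-1.07],[0,0,0]],[[-2.7,0,-1.07],[0,0,0]],[[-2.7,0,-1.07],[0,0,0]],[[-2.7,0,-1.07],[0,0,0]],[[0,0,0],[0,0,0]],[[0,0,0],[0,0,0]]])

```text
t: 13.43
tool_pos: [0.5872, -0.2412, 0.2207]
orientation: [-1.908, -2.097, -0.372]
force: [0.8, 4.1, 3.1]
opening: 0.025
gripper_force: 45.0
```

```bash
python3 -c "
from h import *
cell(robot.read_state())"
```

```text
t 13.4333 centre [-11.2345  -0.5496  59.1676] tilt 22.00782842118404 flat bottom [-36.4946  -0.6648  12.9361] F [ 3.9681 -1.1938  3.0551] open 0.025016869242292638 0.00364286707353903
```

Call:
apply_moves(series=[[[-0.9,-0.1,2.2],[0,0,0]],[[-0.9,-0.1,2.2],[0,0,0]],[[-0.9,-0.1,2.2],[0,0,0]],[[-0.9,0,2.2],[0,0,0]],[[-0.8,0,2.1],[0,0,0]],[[0,0,0],[0,0,0]],[[0,0,0],[0,0,0]]])

```text
t: 14.02
tool_pos: [0.5863, -0.2407, 0.2074]
orientation: [-1.906, -2.096, -0.371]
force: [0.8, 4.6, 2.6]
opening: 0.0249
gripper_force: 45.0
```

```bash
python3 - <<'E'
from h import *
s=robot.read_state();cell(s);g,M=con(s);q,_=snap('wrist','w5')
for v in(197,199,201,203,205,207,215,230,245,260):
    p=C.inv().apply(world('w5',319,v,None,1)-O)*1e3;print(v,p,'tool',M.T@(p-g))
E
```

```text
t 14.0167 centre [-10.5253   0.6504  45.9727] tilt 22.059592114331785 flat bottom [-35.7636   0.5722  -0.2817] F [ 4.5345 -1.1672  2.5717] open 0.02490877438231772 0.0033240946179896843
197 [18.662   0.1031 59.5347] tool [30.8421  0.6504  5.0913]
199 [17.3745  0.0991 62.1074] tool [30.6151  0.6471  2.2234]
201 [16.4075  0.0964 62.3464] tool [29.8087  0.6457  1.6386]
203 [15.3237  0.0932 63.621 ] tool [29.2828  0.6435  0.0503]
205 [14.0374  0.0891 66.8718] tool [29.3117  0.6397 -3.4456]
207 [12.9493  0.0857 68.6262] tool [28.9621  0.6372 -5.4802]
215 [ 9.4686  0.0766 67.6457] tool [25.368   0.6335 -5.8787]
230 [ 2.8805  0.0593 65.6338] tool [18.5066  0.6265 -6.4884]
245 [-3.82    0.042  62.5885] tool [11.1528  0.6201 -6.1826]
260 [-10.7087   0.0241  59.6247] tool [ 3.6553  0.6134 -6.0229]
```

Call:
apply_moves(series=[[[8.92,0,1.7],[0,-0.048,0]],[[8.92,0,1.7],[0,-0.048,0]],[[8.92,0,1.7],[0,-0.048,0]],[[8.92,0,1.74],[0,-0.048,0]],[[8.92,0,1.74],[0,-0.048,0]],[[0,0,0],[0,0,0]],[[0,0,0],[0,0,0]]])

```text
t: 14.65
tool_pos: [0.5817, -0.1952, 0.2116]
orientation: [-2.037, -2.243, -0.146]
force: [-1.4, 3.0, -0.5]
opening: 0.0251
gripper_force: 45.0
```

```bash
python3 - <<'E'
from h import *
s=robot.read_state();cell(s);g,M=con(s);q,_=snap('wrist','w6')
for v in(197,199,201,203,205,207,215,230,245,260):
    p=C.inv().apply(world('w6',319,v,None,1)-O)*1e3;print(v,p,'tool',M.T@(p-g))
E
```

```text
t 14.65 centre [-5.0518  1.1105 39.5061] tilt 8.299035076343625 flat bottom [-35.3348   0.9828  -0.0488] F [ 3.1095  1.0911 -0.5421] open 0.02508941740556359 0.004924567213063964
197 [26.7306  0.6042 52.3173] tool [31.9958  0.6502 -1.3911]
199 [25.4432  0.6034 48.956 ] tool [30.2368  0.6501  1.7491]
201 [24.6644  0.5998 50.2762] tool [29.6567  0.6474  0.3303]
203 [23.7655  0.5968 50.5058] tool [28.8003  0.6453 -0.0266]
205 [23.2451  0.5921 53.6375] tool [28.7374  0.6417 -3.2006]
207 [22.6037  0.5883 55.6062] tool [28.3869  0.6388 -5.2412]
215 [19.1488  0.5767 56.5142] tool [25.0992  0.6307 -6.6385]
230 [12.1679  0.5561 55.4572] tool [18.0388  0.6166 -6.6001]
245 [ 5.0069  0.5351 54.3552] tool [10.7937  0.6021 -6.5432]
260 [-2.3064  0.5134 53.3301] tool [ 3.409   0.5873 -6.5844]
```

Call:
apply_moves(series=[[[-1,0.5,0],[0,0,0]],[[8.92,0,1.7],[0,-0.048,0]],[[8.92,0,1.7],[0,-0.048,0]],[[8.92,0,1.7],[0,-0.048,0]],[[0,0,0],[0,0,0]],[[0,0,0],[0,0,0]]])

```text
t: 15.2
tool_pos: [0.5801, -0.1701, 0.2095]
orientation: [-2.113, -2.323, 0.0]
force: [-0.4, 4.2, -2.4]
opening: 0.0253
gripper_force: 45.0
```

```bash
python3 - <<'E'
from h import *
s=robot.read_state();cell(s);g,M=con(s);q,_=snap('wrist','w7')
for v in(195,199,203,207,215,230,260):
    p=C.inv().apply(world('w7',319,v,None,1)-O)*1e3;print(v,p,'tool',M.T@(p-g))
E
```

```text
t 15.2 centre [-4.8194  0.1697 35.8463] tilt 0.048670335097014183 flat bottom [-37.3081   0.0477   0.8187] F [ 4.1803 -0.0081 -2.398 ] open 0.025272547371950123 0.0041177124738683004
195 [31.699  -0.3534 52.5366] tool [35.23    0.6584 -9.9599]
199 [29.924  -0.3572 52.479 ] tool [33.455   0.6549 -9.9038]
203 [28.1864 -0.3609 52.604 ] tool [ 31.7176   0.6513 -10.0303]
207 [25.379  -0.3669 49.0269] tool [28.9071  0.6491 -6.4555]
215 [21.6233 -0.3749 48.8192] tool [25.1512  0.6418 -6.2511]
230 [14.5379 -0.3899 48.7461] tool [18.0658  0.6277 -6.184 ]
260 [-0.0617 -0.4208 48.8542] tool [ 3.4662  0.5984 -6.3044]
```

The cell is level, with its top at 48.8 mm under the lip's 49.5 mm underside. I'll ease it toward the wall and let go.

Call:
apply_moves(series=[[[1.3,0,0.1],[0,0,0]],[[1.3,0,0.1],[0,0,0]],[[1.3,0,0.2],[0,0,0]],[[0,0,0],[0,0,0]],[[0,0,0],[0,0,0]]])

```text
t: 15.67
tool_pos: [0.58, -0.1666, 0.2097]
orientation: [2.114, 2.323, 0.0]
force: [-1.6, 2.5, -1.5]
opening: 0.0248
gripper_force: 45.0
```

Call:
apply_moves(series=[[[0,0,0],[0,0,0]],[[0,0,0],[0,0,0]],[[0,0,0],[0,0,0]],[[0,0,0],[0,0,0]],[[0,0,0],[0,0,0]]], claw=0.45)

```text
t: 16.08
tool_pos: [0.5801, -0.1665, 0.2099]
orientation: [2.114, 2.323, 0.0]
force: [0.1, -0.6, 0.9]
opening: 0.0415
gripper_force: 0.0
```

Call:
apply_moves(series=[[[0,0,-15],[0,0,0]],[[0,0,-30],[0,0,0]],[[0,0,-35],[0,0,0]],[[0,0,-35],[0,0,0]],[[-20,0,-35],[0,0,0]],[[-35,0,-20],[0,0,0]],[[-35,0,-20],[0,0,0]],[[0,0,0],[0,0,0]],[[0,0,0],[0,0,0]]])

```text
t: 16.83
tool_pos: [0.5885, -0.2578, 0.4014]
orientation: [2.115, 2.318, 0.001]
force: [-0.2, 0.3, -0.5]
opening: 0.042
gripper_force: 0.0
```

```bash
python3 - <<'E'
from h import *
s=robot.read_state();print(s['t'],gp(s))
q,_=snap('wrist','w8')
cv2.imwrite('pics/w8b.png',cv2.resize(q,(800,500),interpolation=cv2.INTER_CUBIC))
E
```

```text
16.8333 [ 0.589  -0.2581  0.2344]
```

View pics/w8b.png

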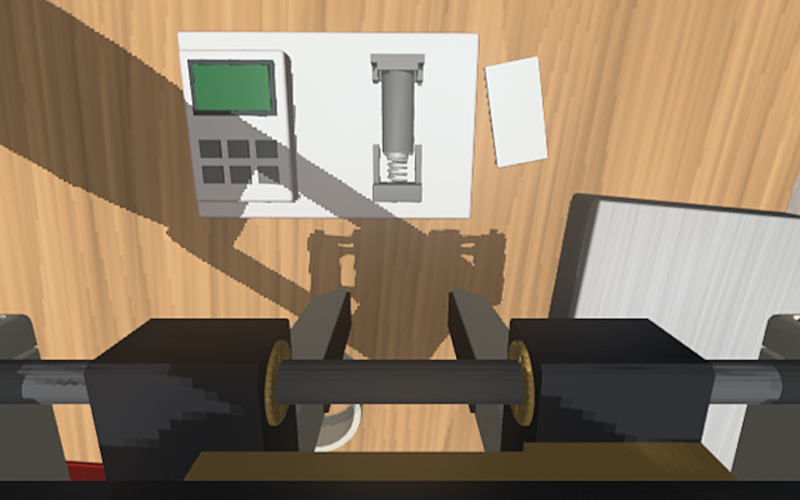

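The cell lies straight in the bay, from its nub end under the lip at (398,70) to its flat end on the spring at (398,154). A quick depth check, then hand in if it is good.

```bash
python3 - <<'E'
from h import *
P=[C.inv().apply(world('w8',318,v,None,1)-O)*1e3 for v in(70,80,95,110,118)];print(*P)
e=C.inv().apply(world('w8',318,123,.046)-O)*1e3;print('flat end',e)
if abs(P[0][2]-48)<2.5 and abs(P[0][2]-P[-1][2])<2 and e[0]>-36: print(robot.close_job())
E
```

```text
[17.7037 -0.0993 46.7369] [ 8.751  -0.1008 47.423 ] [-4.7956 -0.1009 47.282 ] [-18.6501  -0.0999  46.4815] [-26.1821  -0.1005  46.7128]
flat end [-30.9564  -0.0994  46.    ]
the job is handed in; nothing more can be done
None
```

The fat cell is seated flat in the battery bay with its nub under the lip and the gripper clear. Only lid 1 was opened, and the job was handed in at about 17 s; no pass/fail verdict was returned.

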